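Hang a tin of bolts on the spring balance

ROBOT

A 6-joint arm with a two-finger parallel gripper is mounted at the origin on the work surface; the furniture and walls round the work are solid. World frame = base frame: x ahead of the robot, y to its left, z up, the work surface at z = 0. Lengths are in m, angles in rad, forces in N, time in s.
With the tool pointing down it reaches from about 0.275 to 0.75 m from the base axis. Payload 10.2 kg.
Tool frame: the origin (TCP) lies where the fingers leave the gripper's body, on its centre line; the fingertips stand 73 mm ahead of it and the grasp point (between the pads) lies 54 mm ahead of it; z points along the fingers, y is the line along which they close (so a half turn about z gives the same grasp; the last joint's range is limited). The gripper opens to 85 mm and grips with 20 to 120 N. Pads are 22 mm wide; open, the fingers measure 114 mm over their backs; the gripper's body (76 mm by 85 mm) begins 54 mm behind the grasp point. The pads swing forward as they close: fully open they stand 13 mm farther back than shut.
Start: joints at [-1.333, 0.313, 1.498, -0, 1.331, -0.223], TCP at [0.233, -0.47, 0.304] pointing down, gripper open.
Joint ranges: [-2.94, 2.94], [-0.97, 2.17], [0.19, 2.56], [-1.23, 4.37], [0.02, 3.11], [-2.88, 2.88]. Speed limits (rad/s): [2.39, 2.39, 3.01, 3.14, 3.14, 3.14].

INTERFACE

Orientations are given as a rotation vector (axis times angle).
In Python, from bench import robot gives the robot as it stands. The module is installed in compiled form; this text tells all that it offers.
- The arm moves only by the shell command python3 -m inch 'ROWS' [FORCE]. ROWS is 1 to 8 rows, parted by semicolons, with the numbers parted by spaces; each row has 7 numbers: dx, dy, dz in units of 50 mm, then a rotation vector rx, ry, rz in units of 0.05 rad, then the finger opening in m; each row is the pose to reach, as a shift and turn from the pose commanded when the command began, along the tool's axes at that moment; what a row does not reach only later rows make up. A row lasts 1/8 s, in which the tool goes at most 0.0625 m and 0.188 rad, less where a joint would pass 70% of its speed; a pose out of reach is approached as far as the arm can. The fingers move at their own pace and stop on an object; FORCE is the grip in N (left out, the last holds). Time passes only in rows, so rows that do not move let the fingers close. It prints the time, the measured TCP pose, the force, the opening and the grip force at its end. Input that does not fit is refused with a message, and nothing moves.
- robot.sense(): the state, without advancing time (a new reading comes with each control period).
- robot.capture(name): name is "scene" or "top" or "wrist"; returns a dict with "pixels" (420x560x3 uint8, red, green, blue), "z_map" (420x560 float32, m along the optical axis (not along the pixel's ray), 0 where there is no reading), "intrinsics" (3x3 intrinsics, pixels), "origin" and "orientation" of the camera in the world. Camera axes: x right, y down, z forward; pixel columns grow to the right and rows downward; lengths in m; the calibration is good to about 2 mm. The wrist camera is an equidistant fisheye: a pixel r from the principal point sees the ray r / f radians off the axis. A picture is of the moment at which its call begins.
- robot.close_job(): hands the job in; it is judged then, once.
The state is a dict: "time_s": time; "qpos": joint angles; "dq": joint speeds; "effort": joint torques, N m; "tcp_pos": TCP position; "orientation": TCP orientation; "force": force on the tool from outside, world axes, zero at the start; "wrist_torque": the same for the moment, N m; "opening": finger opening in m; "gripper_force": force on a finger pad.
Only numpy, scipy, OpenCV 4.12 (cv2) and the standard library are available. Lean on these libraries where they do the work, as an engineer would, in place of code of your own. Each camera call takes 0.05 s, during which the arm holds its last target. There are 200 camera calls.

TASK

Weigh the tin of bolts that has the red knob: pick it up by the knob and hang its wire handle in the hook of the spring balance. Lower it slowly and let go only when the hook alone carries the whole weight, so that the hook neither drops nor springs up, and leave the tin hanging level and still. Do not disturb the tin with the blue knob, the glue pot or the roll of tape.

Things in the scene. Friction and masses are not known exactly. Their poses are not given: they have to be found in the camera images.
- tin_red: Open square steel tin of bolts, 90x90x45 mm, red knob, 0.24 to 0.9 kg (differs each time). Rigid wire handle, 7 mm wire: an upright arch in the tin's y-z plane, 89 mm wide, its peak in the middle 110 mm up. The opening between rim and peak lets the hook through along the tin's x. On the peak a stem bears the knob, 18x18x34 mm, 123 to 157 mm up. Origin: centre of underside; z up.
- tin_red_bar (a point): Peak of the red tin's wire handle: centre line of the wire, 110 mm above the underside and 30 mm below the knob's centre. The wire's underside, which is to lie in the hook, is 3.5 mm lower.
- tin_red_knob (a point): Centre of the red knob, 140 mm above the tin's underside; sides parallel to the tin's x and y.
- tin_blue: The same tin with a blue knob, to be left alone. Origin: centre of the underside.
- balance: Bench spring balance, screwed down: grey column 40x50 mm, 348 mm high, on a base 140x160x12 mm. Its -x side (to the robot) carries a sprung carriage with a hook of 8 mm round steel that reaches out along -x. Origin: centre of the base's underside; z up.
- hook_saddle (a point): Lowest inside point of the hook, where the wire shall rest: 140 mm from the column's axis along the balance's -x, 252 mm up when unloaded; moves with the hook. Saddle 12 mm wide along x; 8 mm rod. Behind it (+x) the shank's top is 12 mm higher; in front (18 to 25 mm to -x) the upturned tip's top is 25 mm higher. The carriage's front face is 96 mm behind.
- balance_hook (a joint): How far the hook has dipped, m: 0 unloaded, grows downward to 0.13. Spring about 75 N/m (13 mm per 100 g), lightly damped: it bounces for seconds if a load is dropped or let go out of balance. The hook must not move faster than 60 mm/s, nor the balance be pushed or loaded with more than 20 N.
- glue_pot: Black glue pot, 42 mm across, 78 mm high, standing; bystander. Origin: centre of the underside.
- tape_roll: Roll of black tape, 69 mm across, 19 mm high, lying; bystander. Origin: centre of the underside.

How it is judged:
On the way, in this order (a step that is already met when the one before it is completed fails the run):
1. the red-knobbed tin is lifted clear of the bench (height (world z) of tin_red above 0.05 m), for 0.2 s.
2. its wire handle lies in the hook and the hook has dipped under it (distance between tin_red_bar and hook_saddle below 0.015 m and value of joint balance_hook above 0.025 m), for 0.2 s.
At the end, for the whole second after the job is handed in: The red-knobbed tin hangs free: the peak of its wire handle within 15 mm of the hook's saddle point, the hook dipped more than 25 mm, the tin level within 0.2 rad and its underside more than 15 mm above the bench, hook slower than 15 mm/s and tin slower than 40 mm/s (all of step 2 and contact force between tin_red and balance above 1.5 N and velocity of joint balance_hook between -0.015 and 0.015 m/s and linear speed of tin_red below 0.04 m/s and angle between tin_red's own z axis and vertical below 0.2 rad and height (world z) of tin_red above 0.015 m); the robot touches nothing.
It fails at once if the hook drops or springs up faster than 60 mm/s (velocity of joint balance_hook above 0.06 m/s or velocity of joint balance_hook below -0.06 m/s).
It fails at once if the balance or its hook is pushed with more than 20 N (contact force between balance and anything else above 20 N).
It fails at once if the blue-knobbed tin is moved by more than 20 mm (distance of tin_blue from where it was at the start of the episode above 0.02 m).
It fails at once if the glue pot is moved by more than 20 mm or tipped (distance of glue_pot from where it was at the start of the episode above 0.02 m or angle between glue_pot's own z axis and vertical above 0.3 rad).
It fails at once if the roll of tape is moved by more than 20 mm (distance of tape_roll from where it was at the start of the episode above 0.02 m).
It also fails if it takes over 70 s, if anything falls off the work surface, if the arm or the gripper's body presses on something with over 40 N, if the wrist force passes 120 N, or if a joint passes its speed limit or range.

## Working session

There is one attempt and no reset: what is moved stays moved. The work goes in short steps, Python scripts to look and compute and a shell command to move; the robot and the scene stay as the last step left them, time stands still between calls to the robot, and variables do not carry over. Pictures are saved under pics/ and viewed, at most 10 in all, crops included, and the job is handed in when it is done.

```bash
mkdir -p pics; cat > h.py <<'E'
import numpy as np, cv2
from bench import robot
from scipy.spatial.transform import Rotation as R
def Rm(o):
    o=np.array(o,float)
    if o.shape==(3,3): return o
    return (R.from_rotvec(o) if o.size==3 else R.from_quat(o)).as_matrix()
def cap(n,save=None):
    c=robot.capture(n)
    if save: cv2.imwrite('pics/'+save,c['pixels'][:,:,::-1])
    return c
def cloud(c):
    z=c['z_map'];K=np.array(c['intrinsics']);v,u=np.mgrid[:z.shape[0],:z.shape[1]]
    p=np.stack([(u-K[0,2])/K[0,0]*z,(v-K[1,2])/K[1,1]*z,z],-1)
    w=p@Rm(c['orientation']).T+np.array(c['origin']); w[z==0]=np.nan
    return w
E
python3 - <<'E'
from h import *
for n in('scene','top'):
    c=cap(n,n+'0.png');np.savez(n+'0.npz',**{k:np.array(v) for k,v in c.items()})
    print(n,c['intrinsics'],c['origin'],c['orientation'])
print(robot.sense())
E
```

```text
scene [[492.10450837   0.         282.27868898]
 [  0.         492.10450837 207.55863445]
 [  0.           0.           1.        ]] [-0.46180037  0.64706308  0.81274354] [-1.21547661  1.99186794 -1.15814715]
top [[494.48290894   0.         278.74537067]
 [  0.         494.48290894 208.84379335]
 [  0.           0.           1.        ]] [0.36848422 0.12884817 1.4357708 ] [-2.14049318  2.15013877 -0.17284134]
{'time_s': 0.1, 'qpos': array([-1.33339239e+00,  3.13412057e-01,  1.49831285e+00,  2.17435753e-06,
        1.33098007e+00, -2.23418736e-01]), 'dq': array([-1.42476588e-03, -1.77818898e-03, -4.44928715e-03, -1.12197311e-03,
        2.66141559e-03, -2.33887672e-06]), 'effort': array([ 1.66961105e-03, -4.12902761e+01, -2.60139906e+01, -1.95432940e-04,
        3.08103961e-03, -5.28352828e-06]), 'tcp_pos': array([ 0.23340964, -0.47011843,  0.3034012 ]), 'orientation': array([-3.05748560e+00, -7.17215860e-01,  8.89723433e-06]), 'force': array([-1.39564113, -0.60502497, -0.32542295]), 'wrist_torque': array([ 0.01174739,  0.0552437 , -0.01906591]), 'gripper_force': 0.0, 'opening': 0.08523055523613424}
```

View pics/scene0.png

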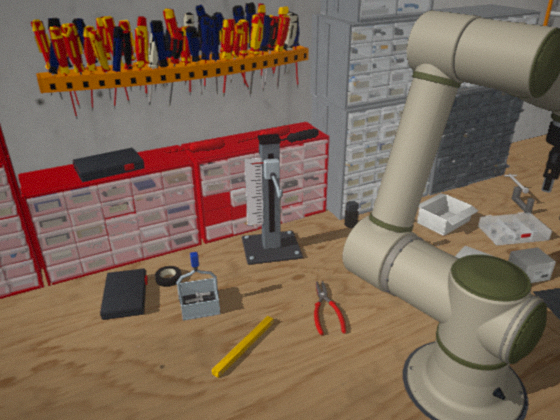

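View pics/top0.png

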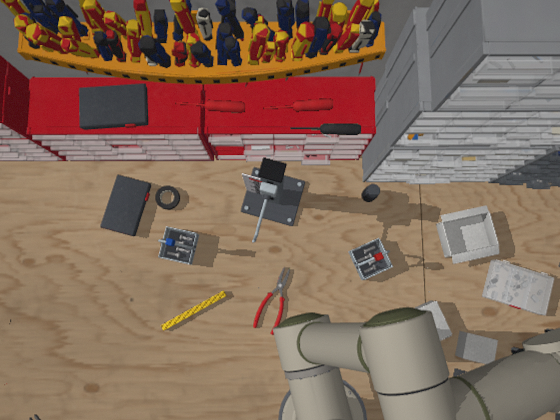

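The top view shows the red tin at about (371,258) with its knob at (379,257). The balance base is at (272,195), with the hook reaching to (255,240). The blue tin is at (178,245), the glue pot at (371,193) and the tape at (167,197). In the scene view the arm hides the red tin, while the balance is visible at (270,200).

```bash
python3 - <<'E'
from h import *
c=dict(np.load('top0.npz'));w=cloud(c);px=c['pixels'].astype(int)
def box(n,u0,u1,v0,v1,f):
    W=w[v0:v1,u0:u1].reshape(-1,3);P=px[v0:v1,u0:u1].reshape(-1,3)
    m=f(W,P)&np.isfinite(W[:,0]);W=W[m]
    if len(W)==0: print(n,'none');return W
    print(n,len(W),'med',np.round(np.median(W,0),4),'min',W.min(0).round(3),'max',W.max(0).round(3));return W
red=lambda W,P:(P[:,0]>110)&(P[:,1]<60)&(P[:,2]<60)
box('knob',350,395,235,285,red)
def rect(n,W):
    r=cv2.minAreaRect(W[:,:2].astype(np.float32)*1000);print(n,r)
rect('tin',box('tin',335,405,230,290,lambda W,P:(W[:,2]>0.02)&(W[:,2]<0.06)))
rect('rim',box('rim',335,405,230,290,lambda W,P:(W[:,2]>0.037)&(W[:,2]<0.052)))
box('wire',335,405,230,290,lambda W,P:(W[:,2]>0.07)&(W[:,2]<0.118))
H=box('hook',235,280,195,250,lambda W,P:(W[:,2]>0.22)&(W[:,2]<0.30))
o=H[:,:2].mean(0);U,S,V=np.linalg.svd(H[:,:2]-o);print('hookdir',V[0],S)
t=(H[:,:2]-o)@V[0];i=np.argsort(t)
for k in i[::max(1,len(i)//25)]: print(np.round(H[k],4),round(t[k],4))
rect('base',box('base',235,310,155,230,lambda W,P:(W[:,2]>0.006)&(W[:,2]<0.02)))
rect('coltop',box('coltop',245,300,150,200,lambda W,P:(W[:,2]>0.33)))
box('pot',355,390,175,215,lambda W,P:(W[:,2]>0.05))
box('tape',150,185,180,215,lambda W,P:(W[:,2]>0.012))
box('blue',155,205,225,270,lambda W,P:(W[:,2]>0.03))
E
```

```text
knob 52 med [ 0.4415 -0.1372  0.1563] min [ 0.434 -0.15   0.13 ] max [ 0.449 -0.13   0.163]
tin 273 med [ 0.4381 -0.1448  0.0414] min [ 0.384 -0.198  0.02 ] max [ 0.501 -0.083  0.059]
tin ((442.3485107421875, -139.5260467529297), (90.08381652832031, 96.42774963378906), 23.636079788208008)
rim 168 med [ 0.441  -0.142   0.0443] min [ 0.384 -0.198  0.037] max [ 0.501 -0.083  0.052]
rim ((442.72003173828125, -140.37496948242188), (90.08381652832031, 94.57440948486328), 23.636079788208008)
wire 67 med [ 0.4365 -0.1236  0.0985] min [ 0.422 -0.185  0.073] max [ 0.462 -0.097  0.112]
hook 187 med [0.5366 0.1619 0.2637] min [0.471 0.128 0.247] max [0.584 0.183 0.279]
hookdir [-0.95160217  0.30733257] [0.50466624 0.05487253]
[0.5837 0.1282 0.2601] -0.0572
[0.5814 0.133  0.2599] -0.0534
[0.5801 0.1426 0.267 ] -0.0493
[0.5778 0.145  0.2661] -0.0464
[0.5778 0.1522 0.2662] -0.0442
[0.5747 0.1521 0.27  ] -0.0412
[0.5701 0.1498 0.2686] -0.0376
[0.5661 0.1523 0.2636] -0.033
[0.5609 0.1522 0.2656] -0.0281
[0.558  0.1569 0.2688] -0.0238
[0.5513 0.1546 0.2648] -0.0182
[0.547  0.1595 0.2616] -0.0126
[0.54
[... 389 characters left out ...]
797 0.181  0.261 ] 0.058
[0.4734 0.1802 0.2781] 0.0638
base 1675 med [0.606  0.1109 0.0121] min [0.53  0.027 0.006] max [0.751 0.246 0.02 ]
base ((640.0675048828125, 138.07147216796875), (219.6435089111328, 219.15992736816406), 89.0208740234375)
coltop 503 med [0.6269 0.1348 0.3476] min [0.6   0.105 0.337] max [0.656 0.166 0.353]
coltop ((627.9364013671875, 135.75424194335938), (56.24299240112305, 46.972869873046875), 73.44926452636719)
pot 342 med [ 0.6444 -0.1483  0.0779] min [ 0.612 -0.198  0.051] max [ 0.678 -0.126  0.114]
tape 317 med [0.6241 0.4429 0.0193] min [0.59  0.409 0.012] max [0.665 0.493 0.028]
blue 334 med [0.4809 0.3986 0.0477] min [0.431 0.35  0.03 ] max [0.535 0.456 0.163]
```

Heights agree with the text: knob top 0.157, rim 0.045, column top 0.348 and hook rod about 0.252. The hook points give a balance yaw of about -17° and the saddle at about (0.494, 0.176). The tin yaw is about 23.6°, with its wire along y. I'll move to near the knob and look from two wrist-camera positions.

Units first: shifts go in units of 50 mm and turns go in units of 0.05 rad. So 0.085 m is 1.7, 0.268 m is 5.36, 0.05 rad is 1.

```bash
python3 -m inch '0.8 -0.5 0 0 0 0 0.06;1.7 -1.04 0 0 0 0.4 0.06;2.6 -1.6 0 0 0 1 0.06;3.5 -2.14 0 0 0 1 0.06;4.4 -2.7 0 0 0 1 0.06;5.1 -3.1 0 0 0 1 0.06;5.36 -3.28 0 0 0 1 0.06;5.36 -3.28 0 0 0 1 0.06'
python3 - <<'E'
from h import *
c=cap('wrist','w1.png');np.savez('w1.npz',**{k:np.array(v) for k,v in c.items()});print(c['intrinsics'],c['origin'],c['orientation'])
cap('top','top1.png')
E
```

```text
time_s: 1.1
tcp_pos: [0.4006, -0.204, 0.3037]
orientation: [-3.075, -0.643, 0.001]
force: [0.3, 0.4, -0.4]
opening: 0.0603
gripper_force: 0.0
[[325.1922621    0.         283.22965922]
 [  0.         325.1922621  208.1881034 ]
 [  0.           0.           1.        ]] [ 0.4718952  -0.1732515   0.37416364] [ 2.40780718 -1.5760974  -0.24160772]
```

View pics/w1.png

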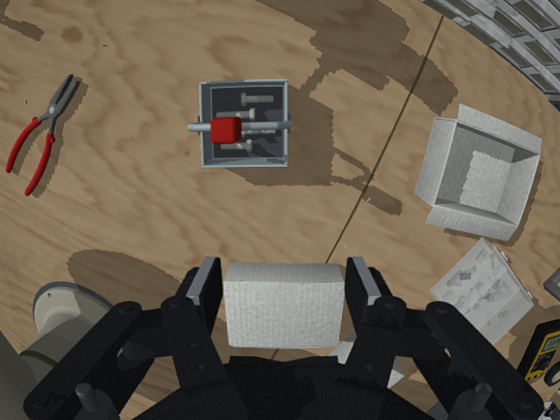

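The wrist view shows the red knob at (226,130) over the tin's centre. The tin sides and wire are parallel to the image axes, so the tool yaw fits. Next is the second view, from above the knob.

Converted, 0.064 m is 1.28, 0.056 m is 1.12.

```bash
python3 -m inch '0.6 -0.44 0 0 0 0 0.06;1.12 -0.8 0 0 0 0 0.06;1.28 -0.9 0 0 0 0 0.06;1.28 -0.9 0 0 0 0 0.06'
cat >> h.py <<'E'
def ray(c,u,v):
    K=np.array(c['intrinsics']);d=np.array([u-K[0,2],v-K[1,2]]);r=np.hypot(*d);t=r/K[0,0]
    return Rm(c['orientation'])@np.array([*(d/r*np.sin(t)),np.cos(t)])
def redc(c,show=True):
    p=c['pixels'].astype(int);m=((p[...,0]>110)&(p[...,1]<70)&(p[...,2]<70)).astype(np.uint8)
    n,l,s,ct=cv2.connectedComponentsWithStats(m);return s,ct,l
def tri(cs,uv):
    A=np.zeros((3,3));b=np.zeros(3)
    for c,(u,v) in zip(cs,uv):
        d=ray(c,u,v);P=np.eye(3)-np.outer(d,d);A+=P;b+=P@np.array(c['origin'])
    return np.linalg.solve(A,b)
def wcloud(c):
    z=c['z_map'];K=np.array(c['intrinsics']);v,u=np.mgrid[:z.shape[0],:z.shape[1]]
    dx=u-K[0,2];dy=v-K[1,2];r=np.hypot(dx,dy)+1e-9;t=r/K[0,0];s=np.tan(t)/r
    p=np.stack([dx*s*z,dy*s*z,z],-1);w=p@Rm(c['orientation']).T+np.array(c['origin']);w[z==0]=np.nan;return w
E
python3 - <<'E'
from h import *
c=cap('wrist','w2.png');np.savez('w2.npz',**{k:np.array(v) for k,v in c.items()});c1=dict(np.load('w1.npz'))
for q in (c1,c):
    s,ct,l=redc(q)
    for i in range(1,len(s)):
        if s[i,4]>150:
            print(s[i],ct[i]);W=wcloud(q)[l==i];top=W[W[:,2]>0.152];print('n',len(W),len(top),np.nanmedian(top,0),np.nanmin(top,0),np.nanmax(top,0))
    W=wcloud(q);m=(W[...,2]>0.037)&(W[...,2]<0.052)&(np.hypot(W[...,0]-.442,W[...,1]+.139)<.07)
    print('rim',cv2.minAreaRect((W[m][:,:2]*1000).astype(np.float32)))
    m=(W[...,2]>0.09)&(W[...,2]<0.116)&(np.hypot(W[...,0]-.442,W[...,1]+.139)<.06);x=W[m][:,:2];print('wire',x.mean(0),np.degrees(np.arctan2(*np.linalg.svd(x-x.mean(0))[2][0][::-1])))
print(robot.sense()['force'],robot.sense()['tcp_pos'])
E
```

```text
time_s: 1.7
tcp_pos: [0.4411, -0.1381, 0.3038]
orientation: [3.076, 0.64, -0.001]
force: [0.6, 0.2, -0.3]
opening: 0.0602
gripper_force: 0.0
[  6 118  31  54 199] [ 19.90954774 140.18090452]
  return np.nanmean(a, axis, out=out, keepdims=keepdims)
Traceback (most recent call last):
ValueError: zero-size array to reduction operation fmin which has no identity
```

View pics/w2.png

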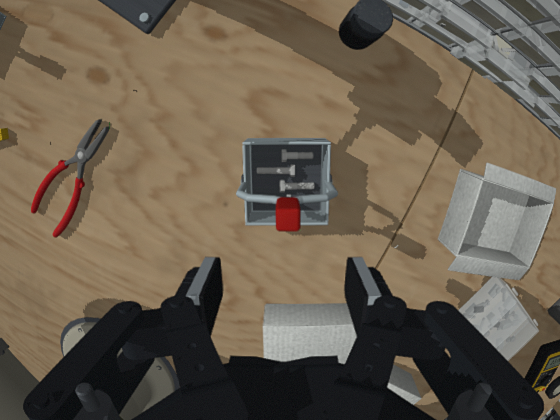

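The second wrist view shows the knob at about (288,213), centred ahead of the fingers, whose tips are at about (210,270) and (357,270). The wire is parallel to the closing line.

```bash
python3 - <<'E'
from h import *
cs=[dict(np.load(f)) for f in('w1.npz','w2.npz')]
uv=[]
for q in cs:
    s,ct,l=redc(q);W=wcloud(q)
    for i in range(1,len(s)):
        m=l==i
        if s[i,4]>150 and np.nanmedian(W[m][:,2])>0.1:
            t=W[m]; t=t[t[:,2]>0.153]
            mm=m&(W[...,2]>0.153); v,u=np.nonzero(mm); uv.append((u.mean(),v.mean()))
            print(s[i],uv[-1],len(t),'mean',t.mean(0),'ctr rect',cv2.minAreaRect((t[:,:2]*1000).astype(np.float32)))
    m=(W[...,2]>0.037)&(W[...,2]<0.052)&(np.hypot(W[...,0]-.442,W[...,1]+.139)<.07)
    print('rim',cv2.minAreaRect((W[m][:,:2]*1000).astype(np.float32)))
    m=(W[...,2]>0.09)&(W[...,2]<0.116)&(np.hypot(W[...,0]-.442,W[...,1]+.139)<.06);x=W[m][:,:2];print('wire',x.mean(0),np.degrees(np.arctan2(*np.linalg.svd(x-x.mean(0))[2][0][::-1])))
print('tri',tri(cs,uv))
E
```

```text
[210 118  23  25 520] (np.float64(221.54738878143132), np.float64(129.68471953578336)) 517 mean [ 0.44350301 -0.14047525  0.15720793] ctr rect ((443.2759094238281, -140.15382385253906), (16.12325668334961, 15.609766960144043), 24.99347686767578)
rim ((443.3573913574219, -141.19772338867188), (89.60346221923828, 94.82691192626953), 23.78448486328125)
wire [ 0.44578823 -0.14703797] 113.79907538195296
[276 199  23  32 517] (np.float64(286.64562118126275), np.float64(218.82281059063138)) 491 mean [ 0.44373129 -0.13986884  0.15710642] ctr rect ((443.19061279296875, -140.27523803710938), (16.693628311157227, 15.581156730651855), 22.768831253051758)
rim ((442.726318359375, -140.92962646484375), (90.55657958984375, 93.97557830810547), 23.737733840942383)
wire [ 0.44339995 -0.14030506] 113.7477778366701
tri [ 0.44320132 -0.14016814  0.15520546]
```

Knob centre is (0.4433, -0.1402) with its top at 0.157, confirmed by both wrist views and the rim centre. I'll descend and take the force baseline before gripping.

Converted, 0.101 m is 2.02, 0.1 m is 2.

```bash
python3 -m inch '0.02 0.06 0.6 0 0 0 0.06;0.02 0.06 1.2 0 0 0 0.06;0.02 0.06 1.7 0 0 0 0.06;0.02 0.06 2 0 0 0 0.06;0.02 0.06 2.02 0 0 0 0.06;0.02 0.06 2.02 0 0 0 0.06' 40
cat >> h.py <<'E'
def favg(n=8):
    f=[];t=[]
    for _ in range(n):
        robot.capture('top');s=robot.sense();f.append(s['force']);t.append(s['wrist_torque'])
    print('F',np.mean(f,0).round(3),'sd',np.std(f,0).round(2),'tcp',s['tcp_pos'].round(4),'t',round(s['time_s'],2));return np.mean(f,0)
E
python3 -c "
from h import *
favg(10)"
python3 -m inch '0 0 0 0 0 0 0.035;0 0 0 0 0 0 0.015;0 0 0 0 0 0 0.01;0 0 0 0 0 0 0.01;0 0 0 0 0 0 0.01;0 0 0 0 0 0 0.01' 40
```

```text
time_s: 2.5
tcp_pos: [0.4434, -0.1404, 0.2035]
orientation: [3.075, 0.639, 0.001]
force: [-0.2, -0.2, -0.4]
opening: 0.0599
gripper_force: 0.0
F [-0.199  0.188  0.016] sd [0.41 0.28 0.54] tcp [ 0.4434 -0.1397  0.203 ] t 3.0
time_s: 3.75
tcp_pos: [0.4435, -0.1398, 0.203]
orientation: [3.075, 0.641, 0.0]
force: [1.2, -0.7, -0.2]
opening: 0.0174
gripper_force: 40.4
```

Converted, -0.182 m is -3.64, -0.17 m is -3.4.

```bash
python3 -m inch '0 0 -0.2 0 0 0 0.01;0 0 -0.7 0 0 0 0.01;0 0 -1.4 0 0 0 0.01;0 0 -2.1 0 0 0 0.01;0 0 -2.8 0 0 0 0.01;0 0 -3.4 0 0 0 0.01;0 0 -3.64 0 0 0 0.01;0 0 -3.64 0 0 0 0.01' 60
python3 - <<'E'
from h import *
favg(10);s=robot.sense();print(s['opening'],s['gripper_force'],s['orientation'],s['qpos'])
E
```

```text
time_s: 4.75
tcp_pos: [0.4433, -0.1396, 0.3847]
orientation: [-3.075, -0.641, 0.0]
force: [-0.1, 0.0, -4.0]
opening: 0.0169
gripper_force: 60.1
F [ 0.106 -0.015 -3.756] sd [0.4  0.43 0.56] tcp [ 0.4434 -0.1397  0.3847] t 5.25
0.01694580296736223 60.13182520866394 [-3.07528547e+00 -6.40727025e-01  4.22466628e-04] [-5.58175755e-01  1.29688244e-01  1.51722241e+00  8.60169941e-06
  1.49506256e+00  6.01802619e-01]
```

Weight is about 3.77 N (0.385 kg), so I expect a dip of about 50 mm. Next I swing to a staging point 100 mm in front of the saddle, turning the tin to the balance's yaw.

Converted, -0.333 m is -6.66, -0.317 m is -6.34, 0.7 rad is 14.

```bash
python3 -m inch '0.12 -0.4 0 0 0 0.8 0.01;0.38 -1.32 0 0 0 2.8 0.01;0.7 -2.4 0 0 0 5 0.01;1.02 -3.52 0 0 0 7.4 0.01;1.34 -4.66 0 0 0 9.8 0.01;1.64 -5.66 0 0 0 12 0.01;1.84 -6.34 0 0 0 13.4 0.01;1.92 -6.66 0 0 0 14 0.01' 
python3 - <<'E'
from h import *
c=cap('wrist','w3.png');np.savez('w3.npz',**{k:np.array(v) for k,v in c.items()})
c=cap('top','top3.png');np.savez('top3.npz',**{k:np.array(v) for k,v in c.items()})
c=cap('scene','scene3.png');np.savez('scene3.npz',**{k:np.array(v) for k,v in c.items()})
s=robot.sense();print(s['tcp_pos'],s['orientation'])
E
```

```text
time_s: 6.25
tcp_pos: [0.3979, 0.2056, 0.3848]
orientation: [-3.109, 0.451, 0.0]
force: [-0.1, -0.7, -3.4]
opening: 0.0173
gripper_force: 60.2
[0.39829161 0.20412138 0.38479891] [ 3.10891924e+00 -4.49616706e-01 -1.70647296e-04]
```

View pics/w3.png

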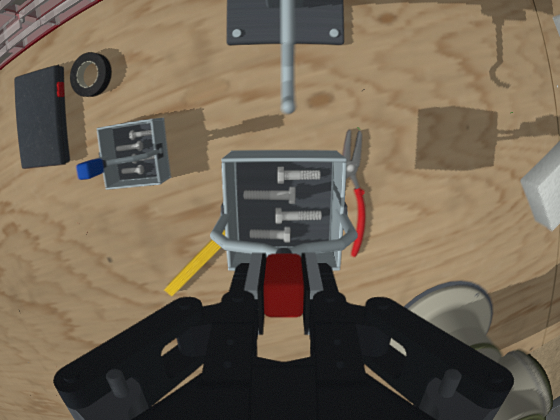

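View pics/scene3.png

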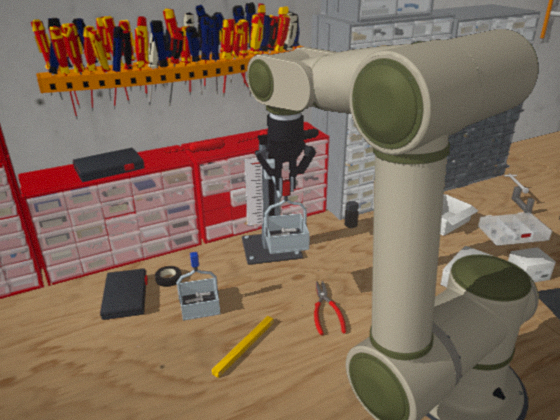

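The wrist view shows the tin hanging straight at (283,210) and the hook directly ahead, with its tip at (288,103) and its shank parallel to the tool x axis. The scene view shows the tin level in front of the balance at (287,235). Now I'll measure the hook from the wrist and top views.

```bash
python3 - <<'E'
from h import *
ang=np.radians(-16.6)
for f,fn in(('w3.npz',wcloud),('top3.npz',cloud),('top0.npz',cloud)):
    q=dict(np.load(f));W=fn(q).reshape(-1,3);W=W[np.isfinite(W[:,0])]
    ct=W[(W[:,2]>0.34)&(W[:,2]<0.356)&(np.hypot(W[:,0]-.628,W[:,1]-.136)<.05)]
    if len(ct)>50: print(f,'col',cv2.minAreaRect((ct[:,:2]*1000).astype(np.float32)))
    bp=W[(W[:,2]>0.009)&(W[:,2]<0.016)&(np.hypot(W[:,0]-.628,W[:,1]-.136)<.115)]
    H=W[(W[:,2]>0.243)&(W[:,2]<0.285)&(abs((W[:,:2]-[.494,.176])@[.286,.958])<.012)]
    t=(H[:,:2]-[.628,.136])@[.958,-.286];H=H[(t<-.06)&(t>-.175)]
    o=H.mean(0);V=np.linalg.svd(H[:,:2]-o[:2])[2][0];V=V*np.sign(V[0])
    print(f,len(H),'yaw',np.degrees(np.arctan2(V[1],V[0])),'o',o)
    s=(H[:,:2]-o[:2])@V
    for a in np.arange(s.min(),s.max(),.006):
        m=(s>=a)&(s<a+.006)
        if m.sum(): print(np.round(np.r_[H[m].mean(0),H[m][:,2].max(),s[m].min()],4),m.sum())
E
```

```text
w3.npz 1473 yaw -16.3097126949208 o [0.50303921 0.17146939 0.26126088]
[ 0.473   0.1803  0.2759  0.2787 -0.0344] 135
[ 0.4786  0.1788  0.2664  0.2766 -0.0283] 127
[ 0.4845  0.1769  0.2563  0.2616 -0.0224] 120
[ 0.4903  0.1752  0.2517  0.2548 -0.0162] 117
[ 0.4959  0.1734  0.2517  0.2538 -0.0103] 122
[ 0.5018  0.1718  0.2548  0.2598 -0.0044] 145
[0.5075 0.17   0.2605 0.2652 0.0016] 148
[0.5132 0.1685 0.2635 0.266  0.0077] 130
[0.5189 0.1668 0.2637 0.2662 0.0137] 121
[0.5246 0.1651 0.2635 0.2662 0.0196] 121
[0.5305 0.1635 0.2637 0.2663 0.0256] 127
[0.5349 0.1624 0.2633 0.2654 0.0316] 60
top3.npz col ((627.3905029296875, 135.57888793945312), (55.82192611694336, 46.27920913696289), 74.54716491699219)
top3.npz 120 yaw -16.28754085139777 o [0.52825079 0.16423539 0.26059314]
[ 0.4899  0.1758  0.2523  0.2547 -0.0431] 9
[ 0.4957  0.1739  0.2517  0.2542 -0.0363] 7
[ 0.5013  0.1717  0.2532  0.2575 -0.0308] 9
[ 0.5071  0.1702  0.2588  0.2625 -0.0246] 9
[ 0.5127  0.1693  0.2632  0.2646 -0.0189] 8
[ 0.5181  0.1663  0.2631  0.2687 -0.0129] 8
[ 0.5242  0.1653  0.2632  0.2658 -0.0069] 9
[ 0.53    0.1
[... 541 characters left out ...]
4795  0.1785  0.2633  0.2727 -0.0458] 7
[ 0.4848  0.1765  0.254   0.2568 -0.0392] 6
[ 0.4905  0.1748  0.2492  0.2519 -0.0339] 10
[ 0.4968  0.1736  0.2522  0.2561 -0.0277] 8
[ 0.502   0.1713  0.2565  0.2638 -0.0216] 8
[ 0.508   0.1703  0.2607  0.2642 -0.0155] 10
[ 0.5134  0.1686  0.2649  0.2671 -0.0099] 7
[ 0.519   0.1666  0.2631  0.2657 -0.004 ] 8
[0.5249 0.1651 0.2619 0.2671 0.0021] 9
[0.5307 0.1634 0.2631 0.2652 0.008 ] 8
[0.5372 0.1619 0.2624 0.2666 0.0144] 9
[0.5423 0.1597 0.2648 0.2661 0.0206] 8
[0.5484 0.1588 0.2645 0.2698 0.0261] 8
[0.5541 0.1567 0.2645 0.2676 0.0323] 8
[0.5594 0.155  0.264  0.2688 0.0386] 8
[0.5654 0.1536 0.263  0.2644 0.044 ] 9
[0.5685 0.1511 0.2638 0.2655 0.0503] 2
```

Saddle is (0.4935, 0.1742, 0.252), tip top 0.278 and yaw -16.3°, consistent across views and with the text. I'll check how the tin hangs: rim level and wire peak height.

```bash
python3 - <<'E'
from h import *
q=dict(np.load('w3.npz'));W=wcloud(q).reshape(-1,3);W=W[np.isfinite(W[:,0])]
d=(W[:,:2]-[.3983,.2042]);l=np.c_[d@[.959,-.2834],d@[-.2834,-.959],W[:,2]]
m=(l[:,2]>.20)&(l[:,2]<.245)&(abs(abs(l[:,:2]).max(1)-.0445)<.004);r=l[m]
top=r[r[:,2]>.221];A=np.c_[top[:,:2],np.ones(len(top))];print('rim plane',np.linalg.lstsq(A,top[:,2],rcond=None)[0],len(top))
print('rim rect',cv2.minAreaRect((top[:,:2]*1000).astype(np.float32)))
m=(abs(l[:,1])<.05)&(abs(l[:,0])<.03)&(l[:,2]>.25)&(l[:,2]<.32);w=l[m]
for a in np.arange(-.05,.05,.01):
    k=(w[:,1]>=a)&(w[:,1]<a+.01)
    if k.sum()>3: print(round(a+.005,3),k.sum(),w[k].mean(0).round(4),np.percentile(w[k][:,2],95).round(4))
E
```

```text
rim plane [-0.01443603  0.00336758  0.22740901] 1613
rim rect ((-1.1935348510742188, -1.3074531555175781), (94.14305114746094, 89.57585144042969), 89.91571044921875)
-0.045 199 [ 0.0004 -0.0444  0.2645] 0.2752
-0.035 190 [-0.0003 -0.0349  0.2792] 0.282
-0.025 202 [-2.000e-04 -2.490e-02  2.835e-01] 0.2854
-0.015 235 [ 0.0027 -0.0147  0.2941] 0.3193
-0.005 339 [ 0.0056 -0.0051  0.3076] 0.3194
0.005 305 [0.0047 0.0047 0.304 ] 0.3193
0.015 214 [0.0013 0.0149 0.2896] 0.3194
0.025 197 [-0.0005  0.025   0.2819] 0.2842
0.035 195 [-1.00e-04  3.51e-02  2.75e-01] 0.2813
0.045 125 [0.0006 0.0423 0.2619] 0.2709
```

The tin hangs level: rim at 0.2274, so the bar is at 0.2924 with its underside 10 mm above the tip. I'll slide in along the hook.

```bash
python3 -m inch '0.16 0.06 0 0 0 0 0.01;0.5 0.06 0 0 0 0 0.01;0.9 0.06 0 0 0 0 0.01;1.3 0.06 0 0 0 0 0.01;1.66 0.06 0 0 0 0 0.01;1.9 0.06 0 0 0 0 0.01;2 0.06 0 0 0 0 0.01;2 0.06 0 0 0 0 0.01'
python3 - <<'E'
from h import *
favg(16)
cap('top');c=cap('wrist','w4.png');cap('scene','s4.png')
i=cv2.imread('pics/s4.png')[90:270,210:350];cv2.imwrite('pics/s4c.png',cv2.resize(i,None,fx=3,fy=3,interpolation=2))
s=robot.sense();print(s['tcp_pos'],s['orientation'])
E
```

```text
time_s: 7.4
tcp_pos: [0.4935, 0.1723, 0.3848]
orientation: [3.109, -0.453, -0.0]
force: [0.2, 0.4, -3.0]
opening: 0.0169
gripper_force: 60.2
F [ 0.156  0.041 -3.743] sd [0.56 0.38 0.49] tcp [0.4934 0.1725 0.3849] t 8.2
[0.49342179 0.17250762 0.38489417] [-3.10879298e+00  4.52721318e-01 -4.78625731e-05]
```

View pics/w4.png

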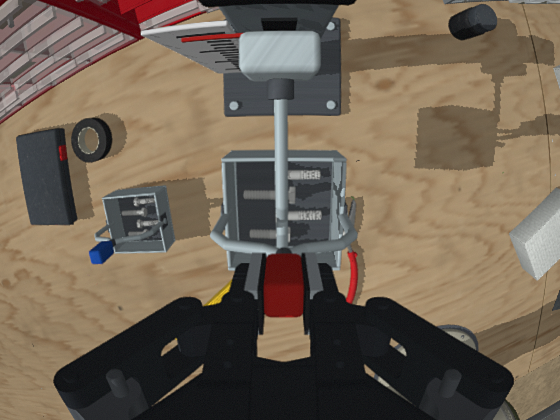

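View pics/s4c.png

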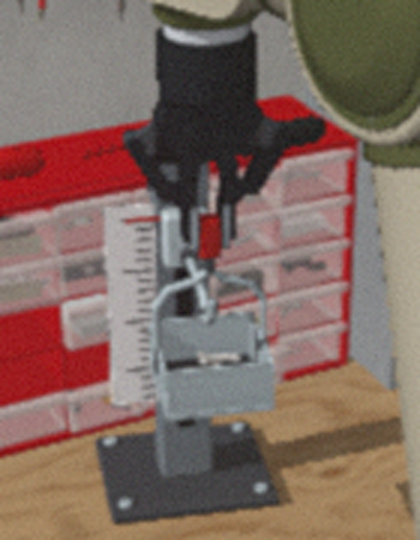

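The hook runs through the handle opening at column 282, with the wire peak and knob at about 284. The red pointer stands at zero. I'll lower to just above the saddle.

Converted, 0.032 m is 0.64, 0.031 m is 0.62.

```bash
python3 -m inch '0 0 0.1 0 0 0 0.01;0 0 0.22 0 0 0 0.01;0 0 0.34 0 0 0 0.01;0 0 0.44 0 0 0 0.01;0 0 0.52 0 0 0 0.01;0 0 0.58 0 0 0 0.01;0 0 0.62 0 0 0 0.01;0 0 0.64 0 0 0 0.01'
python3 -m inch '0 0 0.04 0 0 0 0.01;0 0 0.08 0 0 0 0.01;0 0 0.12 0 0 0 0.01;0 0 0.16 0 0 0 0.01;0 0 0.2 0 0 0 0.01;0 0 0.24 0 0 0 0.01;0 0 0.28 0 0 0 0.01;0 0 0.32 0 0 0 0.01'
python3 -c "
from h import *
favg(6)"
python3 -m inch '0 0 0.04 0 0 0 0.01;0 0 0.08 0 0 0 0.01;0 0 0.12 0 0 0 0.01;0 0 0.16 0 0 0 0.01;0 0 0.2 0 0 0 0.01;0 0 0.24 0 0 0 0.01;0 0 0.28 0 0 0 0.01;0 0 0.32 0 0 0 0.01'
python3 -c "
from h import *
favg(16)"
```

```text
time_s: 9.35
tcp_pos: [0.4934, 0.1725, 0.3528]
orientation: [-3.109, 0.453, -0.0]
force: [-0.1, -0.3, -4.3]
opening: 0.0168
gripper_force: 60.2
time_s: 10.35
tcp_pos: [0.4934, 0.1725, 0.3368]
orientation: [-3.109, 0.453, -0.0]
force: [0.6, 0.8, -2.0]
opening: 0.0171
gripper_force: 60.2
F [ 0.337  0.217 -3.092] sd [0.33 0.46 0.39] tcp [0.4934 0.1725 0.337 ] t 10.65
time_s: 11.65
tcp_pos: [0.4934, 0.1725, 0.3208]
orientation: [3.109, -0.453, 0.0]
force: [-0.0, 0.3, -2.1]
opening: 0.017
gripper_force: 60.5
F [ 0.417  0.433 -1.63 ] sd [0.35 0.71 0.57] tcp [0.4934 0.1725 0.3209] t 12.45
```

Converted, 0.016 m is 0.32, 0.014 m is 0.28.

```bash
python3 -m inch '0 0 0.04 0 0 0 0.01;0 0 0.08 0 0 0 0.01;0 0 0.12 0 0 0 0.01;0 0 0.16 0 0 0 0.01;0 0 0.2 0 0 0 0.01;0 0 0.24 0 0 0 0.01;0 0 0.28 0 0 0 0.01;0 0 0.32 0 0 0 0.01'
python3 -c "
from h import *
favg(12)"
python3 -m inch '0 0 0.02 0 0 0 0.01;0 0 0.06 0 0 0 0.01;0 0 0.1 0 0 0 0.01;0 0 0.12 0 0 0 0.01;0 0 0.12 0 0 0 0.01'
python3 -c "
from h import *
favg(36)"
```

```text
time_s: 13.45
tcp_pos: [0.4934, 0.1725, 0.3048]
orientation: [3.109, -0.453, 0.0]
force: [0.5, 0.3, -1.0]
opening: 0.0169
gripper_force: 60.6
F [ 0.901  0.76  -0.222] sd [0.43 0.44 0.54] tcp [0.4934 0.1725 0.3049] t 14.05
time_s: 14.68
tcp_pos: [0.4934, 0.1725, 0.2989]
orientation: [-3.109, 0.453, -0.0]
force: [0.1, 0.5, 0.1]
opening: 0.017
gripper_force: 60.7
F [0.677 0.756 0.199] sd [0.43 0.5  0.57] tcp [0.4934 0.1725 0.2989] t 16.48
```

Force is linear with depth, and zero vertical load comes at TCP z of about 0.3015. There is about 0.9 N of sideways force toward the balance's +y, so the wire is 1-2 mm off-centre. I'll shift it back and rise to balance.

Converted, -0.0025 m is -0.05, -0.0015 m is -0.03.

```bash
python3 -m inch '0 -0.01 -0.01 0 0 0 0.01;0.01 -0.02 -0.03 0 0 0 0.01;0.02 -0.03 -0.05 0 0 0 0.01;0.02 -0.03 -0.05 0 0 0 0.01;0.02 -0.03 -0.05 0 0 0 0.01;0.02 -0.03 -0.05 0 0 0 0.01'
python3 -c "
from h import *
favg(20)"
```

```text
time_s: 17.23
tcp_pos: [0.4947, 0.1736, 0.3013]
orientation: [3.109, -0.453, -0.001]
force: [-3.7, -0.3, -0.3]
opening: 0.0172
gripper_force: 60.7
F [-3.266 -1.067 -0.17 ] sd [0.57 0.58 0.53] tcp [0.4948 0.1737 0.3014] t 18.23
```

```bash
python3 -m inch '-0.01 0 0 0 0 0 0.01;-0.016 0.008 0 0 0 0 0.01;-0.016 0.012 0 0 0 0 0.01;-0.016 0.012 0 0 0 0 0.01'
python3 -c "
from h import *
favg(12)"
```

```text
time_s: 18.73
tcp_pos: [0.4942, 0.1734, 0.3016]
orientation: [-3.108, 0.453, -0.002]
force: [0.9, -0.3, 0.4]
opening: 0.0168
gripper_force: 60.7
F [ 2.562  0.217 -0.043] sd [0.46 0.34 0.42] tcp [0.4939 0.1734 0.3014] t 19.32
```

Converted, 0.0003 m is 0.006, -0.0002 m is -0.004.

```bash
python3 -m inch '0.006 -0.004 0 0 0 0 0.01;0.006 -0.004 0 0 0 0 0.01;0.006 -0.004 0 0 0 0 0.01'
python3 -c "
from h import *
favg(12)"
```

```text
time_s: 19.7
tcp_pos: [0.4941, 0.1734, 0.3013]
orientation: [3.109, -0.453, -0.001]
force: [1.4, 0.1, 0.7]
opening: 0.017
gripper_force: 60.7
F [ 1.053  0.103 -0.104] sd [0.39 0.42 0.48] tcp [0.4942 0.1734 0.3014] t 20.3
```

Converted, 0.0002 m is 0.004, 0.0008 m is 0.016.

```bash
python3 -m inch '0.004 -0.002 0.016 0 0 0 0.01;0.004 -0.002 0.016 0 0 0 0.01;0.004 -0.002 0.016 0 0 0 0.01' 20
python3 -c "
from h import *
favg(14)"
```

```text
time_s: 20.68
tcp_pos: [0.4943, 0.1735, 0.3005]
orientation: [3.109, -0.453, -0.001]
force: [-1.5, 0.2, 0.5]
opening: 0.0166
gripper_force: 60.7
F [-1.374 -0.361 -0.115] sd [0.63 0.5  0.53] tcp [0.4944 0.1735 0.3006] t 21.38
```

Vertical load is balanced within about 0.1 N and the sideways load is small. Releasing.

```bash
python3 -m inch '-0.002 0 0 0 0 0 0.01;-0.002 0 0 0 0 0 0.01;-0.002 0 0 0 0 0 0.02;-0.002 0 0 0 0 0 0.026;-0.002 0 0 0 0 0 0.034;-0.002 0 0 0 0 0 0.045;-0.002 0 0 0 0 0 0.05;-0.002 0 0 0 0 0 0.05'
python3 - <<'E'
from h import *
q=cap('wrist','w5.png');s=robot.sense();print(s['opening'],s['force'])
cap('scene','s5.png')
i=cv2.imread('pics/s5.png')[90:270,210:350];i=cv2.resize(i,None,fx=3,fy=3,interpolation=2)
w=cv2.imread('pics/w5.png')[130:400,140:420];cv2.imwrite('pics/c5.png',np.hstack([cv2.resize(i,(350,450)),cv2.resize(w,(440,450))]))
E
```

```text
time_s: 22.38
tcp_pos: [0.4943, 0.1735, 0.3006]
orientation: [-3.109, 0.453, -0.0]
force: [0.1, -0.1, 1.1]
opening: 0.0502
gripper_force: 0.0
0.04984600991232414 [-0.1357174  -0.18507262 -0.44552551]
```

View pics/c5.png

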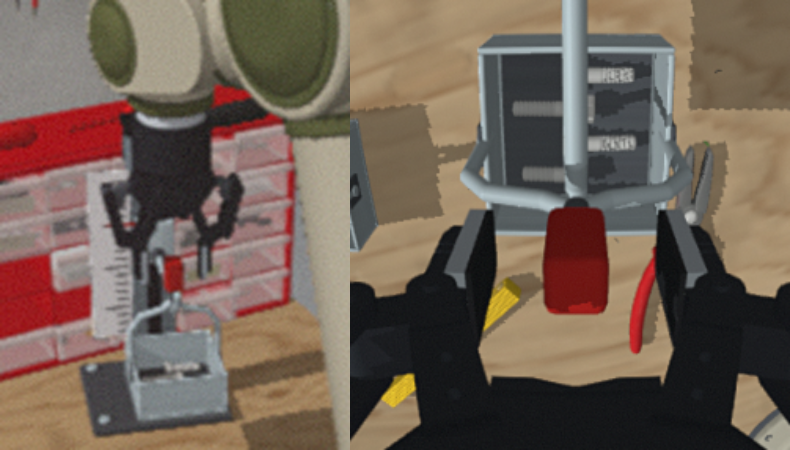

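The tin hangs free and level in the hook. In the right crop the knob at (576,260) stands clear of both pads (about 490 and 675). I'll withdraw straight up and let it settle.

Converted, -0.09 m is -1.8, -0.085 m is -1.7.

```bash
python3 -m inch '0 0 -0.2 0 0 0 0.05;0 0 -0.6 0 0 0 0.05;0 0 -1.1 0 0 0 0.05;0 0 -1.5 0 0 0 0.05;0 0 -1.7 0 0 0 0.05;0 0 -1.8 0 0 0 0.05;0 0 -1.8 0 0 0 0.05;0 0 -1.8 0 0 0 0.05'
for i in 1 2 3; do python3 -m inch '0 0 0 0 0 0 0.05;0 0 0 0 0 0 0.05;0 0 0 0 0 0 0.05;0 0 0 0 0 0 0.05;0 0 0 0 0 0 0.05;0 0 0 0 0 0 0.05;0 0 0 0 0 0 0.05;0 0 0 0 0 0 0.05' >/dev/null; done
python3 - <<'E'
from h import *
for k in range(12):
    q=cap('wrist');W=wcloud(q);s,ct,l=redc(q)
    i=[i for i in range(1,len(s)) if s[i,4]>150 and 0.15<np.nanmedian(W[l==i][:,2])<.30 and abs(np.nanmedian(W[l==i][:,0])-.494)<.05]
    for j in i:
        P=W[l==j];t=P[P[:,2]>np.nanpercentile(P[:,2],95)-.006];print(s[j,4],ct[j].round(2),t.mean(0).round(4))
W=W.reshape(-1,3);W=W[np.isfinite(W[:,0])];d=W[:,:2]-[.494,.174];l=np.c_[d@[.959,-.2834],d@[-.2834,-.959],W[:,2]]
r=l[(abs(abs(l[:,:2]).max(1)-.0445)<.004)&(l[:,2]>.10)&(l[:,2]<.19)];r=r[r[:,2]>np.median(r[:,2])-.006]
for _ in range(3):
    p=np.linalg.lstsq(np.c_[r[:,:2],np.ones(len(r))],r[:,2],rcond=None)[0];e=r[:,2]-np.c_[r[:,:2],np.ones(len(r))]@p;r=r[abs(e)<.006]
print('rim plane',p,len(r))
E
```

```text
time_s: 23.48
tcp_pos: [0.4943, 0.1735, 0.39]
orientation: [3.109, -0.453, -0.002]
force: [0.0, 1.0, -0.5]
opening: 0.0501
gripper_force: 0.0
558 [282.17 226.72] [0.4945 0.1746 0.2556]
559 [282.11 226.68] [0.4946 0.1746 0.2556]
552 [282.27 226.89] [0.4945 0.1746 0.2556]
556 [282.15 226.72] [0.4945 0.1746 0.2556]
556 [282.18 226.72] [0.4945 0.1746 0.2556]
558 [282.17 226.72] [0.4945 0.1746 0.2556]
559 [282.12 226.68] [0.4946 0.1746 0.2556]
551 [282.29 226.94] [0.4945 0.1746 0.2556]
551 [282.28 226.91] [0.4945 0.1746 0.2556]
554 [282.24 226.86] [0.4945 0.1746 0.2556]
558 [282.17 226.72] [0.4945 0.1746 0.2556]
559 [282.16 226.7 ] [0.4945 0.1746 0.2556]
rim plane [0.0020003  0.00331874 0.14322532] 1015
```

The tin is still and level. The underside is about 98 mm above the bench and the hook has dipped about 47 mm. Handing in.

```bash
python3 -c "
from bench import robot
print(robot.close_job())"
```

```text
the job is handed in; nothing more can be done
None
```

The red-knobbed tin (about 0.385 kg) hung level and still in the balance hook, dipped about 47 mm, with the gripper clear of it when I handed the job in; no verdict was returned.

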